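# Seat the filled cube mould and start its vibrator through the guard window

### The job

Push the concrete-filled mould along its bay, without lifting it, until it stands fully home against the steel stop bar. Then reach through the guard window behind that same bay and press its red lever all the way down, without touching the yellow guard. Leave the empty mould, the other lever and everything else on the bench as they are.

Things in the scene. Friction and masses are not known exactly. Their poses are not given: they have to be found in the camera images.
- vibrator: blue two-bay vibrating table 320 x 320 mm, steel deck 45 mm above the bench. Origin on the bench, half-way between the bays, under the line of the stop bars' faces. x points from the robot side to the back, y to the left bay, z up. Bays are lanes along x centred at y = +70 mm (left) and -70 mm (right).
- home_left (a point): point on the deck under the centre of a mould that is fully home in the left bay. The stop bar's face is 34 mm farther along x; the bar is 30 mm high. The lane is 78 mm wide between two guide strips (12 mm high, 8 mm thick) that run 135 mm from the bar towards the robot. Axes as the vibrator's.
- home_right (a point): point on the deck under the centre of a mould that is fully home in the right bay. The stop bar's face is 34 mm farther along x; the bar is 30 mm high. The lane is 78 mm wide between two guide strips (12 mm high, 8 mm thick) that run 135 mm from the bar towards the robot. Axes as the vibrator's.
- filled_mould_center (a point): centre of the filled cube mould: black plastic, 68 x 68 mm and 62 mm high, filled with grey concrete to 3 mm below the rim, about 0.5 kg, loose on the deck. It stands in one of the two bays, roughly square in its lane, 30 to 55 mm short of the stop bar. Its own axes start parallel to the vibrator's within 3 degrees.
- empty_mould_center (a point): centre of the empty cube mould: same black mould, 68 x 68 x 62 mm, open and empty, 0.3 kg, in the other bay
- lever_left (a joint): hand lever of the left bay: steel arm 85 mm long ending in a flat round red knob 30 mm across. It hinges level behind the knob, 90 mm farther from the robot side than the knob. Joint value in rad: 0 = up and level, 0.32 = stop, fully down (knob about 28 mm lower and up to 6 mm farther back). It starts near the top (0 to 0.05), needs 3 to 4 N on the knob, and stays where it is left.
- lever_right (a joint): hand lever of the right bay: steel arm 85 mm long ending in a flat round red knob 30 mm across. It hinges level behind the knob, 90 mm farther from the robot side than the knob. Joint value in rad: 0 = up and level, 0.32 = stop, fully down (knob about 28 mm lower and up to 6 mm farther back). It starts near the top (0 to 0.05), needs 3 to 4 N on the knob, and stays where it is left.
- knob_left (a point): centre of the top face of the red knob on the left lever; moves with the lever
- knob_right (a point): centre of the top face of the red knob on the right lever; moves with the lever
- window_left (a point): centre of the left window of the yellow guard, at the height of the guard's top face. The opening is 90 mm along the guard's x and 100 mm along its y, in a plate 4 mm thick. The guard's axes are parallel to the vibrator's; the window is up to 12 mm off-centre over its lever. The knob's top starts about 7 mm below the guard's top face.
- window_right (a point): centre of the right window of the yellow guard, at the height of the guard's top face. The opening is 90 mm along the guard's x and 100 mm along its y, in a plate 4 mm thick. The guard's axes are parallel to the vibrator's; the window is up to 12 mm off-centre over its lever. The knob's top starts about 7 mm below the guard's top face.
- guard: yellow steel guard fixed above the levers: a flat plate 140 x 290 mm with two windows on four corner legs, top face 115 mm above the bench. Origin: centre of its foot, on the deck, 70 mm below the plate's top face.
- bucket: black plastic pail, 120 mm across, 110 mm high, standing on the bench to the left; origin centre of its underside
- trowel: flat trowel lying on the bench to the right; origin on its underside
- mallet: rubber-headed mallet lying on the bench to the right; origin on its underside
- jar: amber sample jar, 70 mm across, 100 mm high, on the bench to the left; origin centre of its underside
- cube1: cured concrete cube, 50 mm, on the bench to the right; origin centre of its underside
- cube2: cured concrete cube, 50 mm, on the bench to the left; origin centre of its underside
- filled_mould: the same filled mould; origin at the centre of its underside

How it is judged:
On the way, in this order (a step that is already met when the one before it is completed fails the run):
1. the filled mould is home against the stop bar while both levers are still up (x of filled_mould_center in the frame of vibrator between -0.041 and -0.02 m and angle between filled_mould_center's own z axis and vertical below 0.08 rad and z of filled_mould_center in the frame of vibrator below 0.08 m and value of joint each of lever_left, lever_right below 0.15 rad), for 0.2 s.
2. the lever of the filled mould's bay is fully down, the mould still home (x of filled_mould_center in the frame of vibrator between -0.041 and -0.02 m and angle between filled_mould_center's own z axis and vertical below 0.08 rad and z of filled_mould_center in the frame of vibrator below 0.08 m and ((y of filled_mould_center in the frame of vibrator above 0 m and value of joint lever_left above 0.27 rad and value of joint lever_right below 0.1 rad) or (y of filled_mould_center in the frame of vibrator below 0 m and value of joint lever_right above 0.27 rad and value of joint lever_left below 0.1 rad))), for 0.2 s.
At the end, for the whole second after the job is handed in: The filled mould stands flat on the deck within 7 mm of full contact with the stop bar and at rest; the lever of its own bay is down past 0.27 rad; the other lever is still up (below 0.1 rad) (all of step 2 and linear speed of filled_mould below 0.01 m/s); the robot touches nothing.
It fails at once if the robot touches the yellow guard (contact force between any of the arm, the fingers and guard above 0.5 N).
It fails at once if the filled mould is lifted or tipped (z of filled_mould_center in the frame of vibrator above 0.088 m or angle between filled_mould_center's own z axis and vertical above 0.2 rad).
It fails at once if the lever of the other bay is pressed ((y of filled_mould_center in the frame of vibrator above 0 m and value of joint lever_right above 0.12 rad) or (y of filled_mould_center in the frame of vibrator below 0 m and value of joint lever_left above 0.12 rad)).
It fails at once if the empty mould or another bystander is shifted (more than 15 or 20 mm) (distance of empty_mould_center from where it was at the start of the episode above 0.015 m or distance of any of bucket, trowel, mallet, jar, cube1, cube2 from where it was at the start of the episode above 0.02 m).
It also fails if it takes over 40 s, if anything falls off the work surface, if the arm or the gripper's body presses on something with over 40 N, if the wrist force passes 120 N, or if a joint passes its speed limit or range.

### The arm

A 7-joint arm with a two-finger parallel gripper is mounted at the origin on the work surface. World frame = base frame: x ahead of the robot, y to its left, z up, the work surface at z = 0. Lengths are in m, angles in rad, forces in N, time in s.
With the tool pointing down it reaches from about 0.425 to 0.875 m from the base axis. Payload 4.7 kg.
Tool frame: the origin (TCP) lies where the fingers leave the gripper's body, on its centre line; the fingertips stand 70 mm ahead of it and the grasp point (between the pads) lies 51 mm ahead of it; z points along the fingers, y is the line along which they close (so a half turn about z gives the same grasp; the last joint's range is limited). The gripper opens to 87 mm and grips with 3 to 60 N. Pads are 19 mm wide; open, the fingers measure 117 mm over their backs; the gripper's body (75 mm by 190 mm) begins 51 mm behind the grasp point.
Start: joints at [-1.268, 0.321, -0.07, 1.45, 0.023, 1.371, -0.057], TCP at [0.185, 0.623, 0.292] pointing down, gripper open.
Joint ranges: [-2.86, 2.86], [-0.3, 2.09], [-1.38, 1.24], [0.06, 2.45], [-1.56, 4.7], [0.09, 2.05], [-2.69, 2.69]. Speed limits (rad/s): [2.57, 2.57, 3.14, 3.14, 3.14, 3.14, 3.14].

### API

Orientations are given as a rotation vector (axis times angle).
In Python, from bench import get_state, get_image, get_calibration, close_job gives the robot as it stands.
- The arm moves only by the tool send_rows, never from a script. Its argument "rows" is a list of rows, each an object of numbers: "hand": the finger opening in mm, from 0 to 87; "x", "y", "z": the shift along the world's x, y, z in mm; "roll": the turn about the world's z in degrees. A call has 1 to 10 rows; each row shifts and turns the commanded pose from where the row before left it; what a row does not reach is not made up. A row lasts 1/10 s, in which the tool goes at most 50 mm and 8.59 degrees, less where a joint would pass 70% of its speed; a pose out of reach is approached as far as the arm can. A call is refused whole if a number of a shift passes 50 or a number of a turn 8.59, either way. A call with a gripper value outside its range is refused whole. The fingers move at their own pace and stop on an object; "force" is the grip in N (left out, the last holds). Time passes only in rows, so rows that do not move let the fingers close. It gives the time, the measured TCP pose, the force, the opening and the grip force at its end, in the units of the state.
- get_state(): the state, without advancing time (a new reading comes with each control period).
- get_image(name): name is "side" or "top"; returns the picture (384x512x3 uint8, blue, green, red); there is no depth.
- get_calibration(name): a dict with "mtx" (3x3 intrinsics, pixels), "D" ([k1, k2, p1, p2, k3] as OpenCV has them; the pictures are not rectified), "world_from_camera" (4x4, takes a point from camera to world coordinates). Camera axes: x right, y down, z forward; pixel columns grow to the right and rows downward; lengths in m; the calibration is good to about 2 mm. A picture is of the moment at which its call begins. get_calibration takes no time and is no camera call.
- close_job(): hands the job in; it is judged then, once.
The state is a dict: "time": time; "joint_positions": joint angles; "qd": joint speeds; "joint_torque": joint torques, N m; "position": TCP position; "tool_rot": TCP orientation; "ft_force": force on the tool from outside, world axes, zero at the start; "torque": the same for the moment, N m; "grip_width": opening from 0.0 (shut) to 1.0 (fully open); "grip_force": force on a finger pad.
Only numpy, scipy, OpenCV 4.12 (cv2) and the standard library are available. Lean on these libraries where they do the work, as an engineer would, in place of code of your own. Each camera call takes 0.05 s, during which the arm holds its last target. There are 200 camera calls.

## Working session

There is one attempt and no reset: what is moved stays moved. The work goes in short steps, Python scripts to look and compute and a tool call to move; the robot and the scene stay as the last step left them, time stands still between calls to the robot, and variables do not carry over. Pictures are saved under pics/ and viewed, at most 10 in all, crops included, and the job is handed in when it is done.

Besides the shell and the picture viewer there is one more tool, called after "Call:" in YAML: its name, and indented under it one key for each argument. send_rows: Moves the arm, as the interface text tells. Its arguments: {"type":"object","properties":{"rows":{"type":"array","items":{"type":"object","properties":{"hand":{"type":"number"},"x":{"type":"number"},"y":{"type":"number"},"z":{"type":"number"},"roll":{"type":"number"}}}},"force":{"type":"number"}},"required":["rows"]}

```bash
mkdir -p pics; python3 - <<'E'
from bench import *
import cv2,json
for n in("top","side"):
    cv2.imwrite(f"pics/{n}0.png",get_image(n)); c=get_calibration(n); print(n,c)
s=get_state();print(s)
E
```

```text
top {'mtx': array([[367.21518823,   0.        , 255.79228798],
       [  0.        , 367.21518823, 189.35265803],
       [  0.        ,   0.        ,   1.        ]]), 'D': array([-0.07298981,  0.        ,  0.        ,  0.        ,  0.        ]), 'world_from_camera': array([[-0.01880672, -0.99919987,  0.03529757,  0.56105062],
       [-0.99969046,  0.01821738, -0.01694423, -0.00362796],
       [ 0.01628765, -0.03560531, -0.99923319,  1.19890435],
       [ 0.        ,  0.        ,  0.        ,  1.        ]])}
side {'mtx': array([[486.56075103,   0.        , 256.39139434],
       [  0.        , 486.56075103, 190.68203844],
       [  0.        ,   0.        ,   1.        ]]), 'D': array([-0.02568413,  0.        ,  0.        ,  0.        ,  0.        ]), 'world_from_camera': array([[ 0.89519718, -0.2886566 ,  0.33955763,  0.07938047],
       [-0.44562751, -0.56919812,  0.69096282, -1.06614938],
       [-0.00617542, -0.76986419, -0.63817787,  1.05363615],
       [ 0.        ,  0.        ,  0.        ,  1.        ]])}
{'time': 0.1, 'joint_positions': array([-1.26787695,  0.32175007, -0.0701026 ,  1.45152934,  0.0225907 ,
        1.37080919, -0.0568799 ]), 'qd': array([-5.35786598e-04, -2.45936325e-03, -2.61312708e-03, -2.20608170e-03,
        6.28366734e-04,  5.25485325e-05, -7.42808058e-04]), 'joint_torque': array([ 5.50475181e-05, -4.92573810e+01, -4.05655727e-01, -3.13400352e+01,
       -6.40728953e-02,  3.94943298e-02,  7.03102319e-05]), 'position': array([0.18505536, 0.62271462, 0.29128203]), 'tool_rot': array([-4.51979579e-01, -3.10873809e+00,  2.67100772e-03]), 'ft_force': array([-0.17745624, -0.56549573, -0.65964294]), 'torque': array([-0.00908096, -0.02254521,  0.00685253]), 'grip_force': 0.0, 'grip_width': 1.0007908769458056}
```

View pics/top0.png

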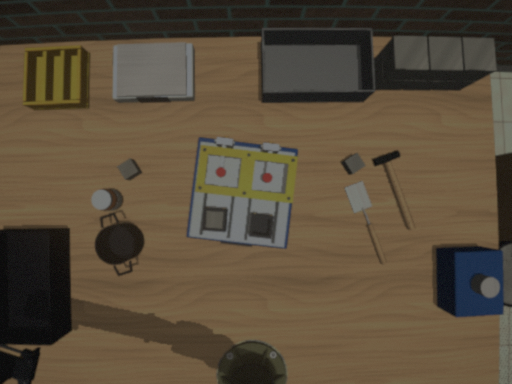

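View pics/side0.png

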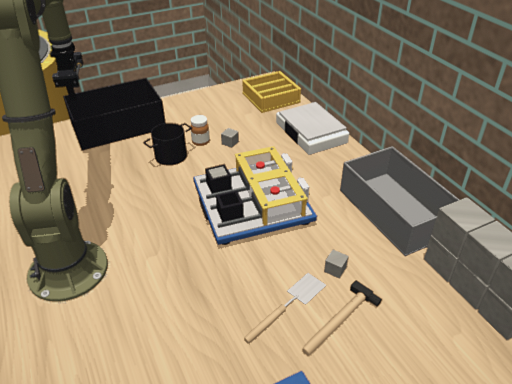

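The top view shows the vibrator around (245,192). The grey, filled mould is at (215,218) in the left bay and the empty one at (261,225). The red knobs are at (221,172) and (266,178). I'll zoom in next.

```bash
python3 - <<'E'
import cv2
a=cv2.imread("pics/top0.png")[132:252,182:302]; b=cv2.imread("pics/side0.png")[140:245,190:320]
cv2.imwrite("pics/tc.png",cv2.resize(a,None,fx=5,fy=5,interpolation=cv2.INTER_CUBIC))
cv2.imwrite("pics/sc.png",cv2.resize(b,None,fx=5,fy=5,interpolation=cv2.INTER_CUBIC))
E
```

```text
(no output)
```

View pics/tc.png

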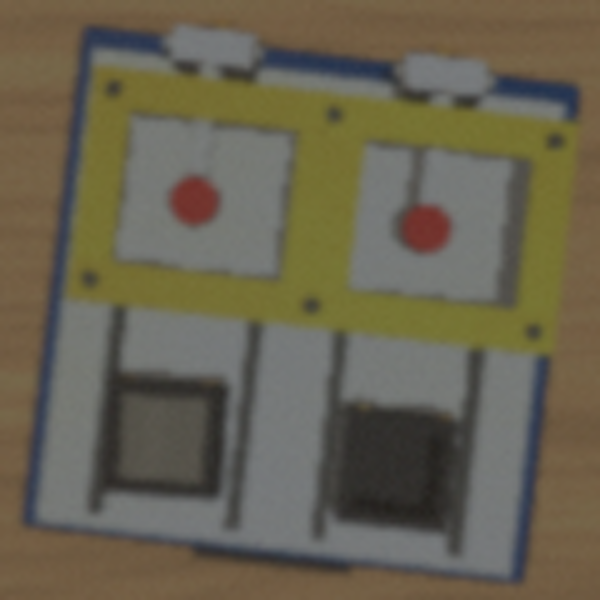

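View pics/sc.png

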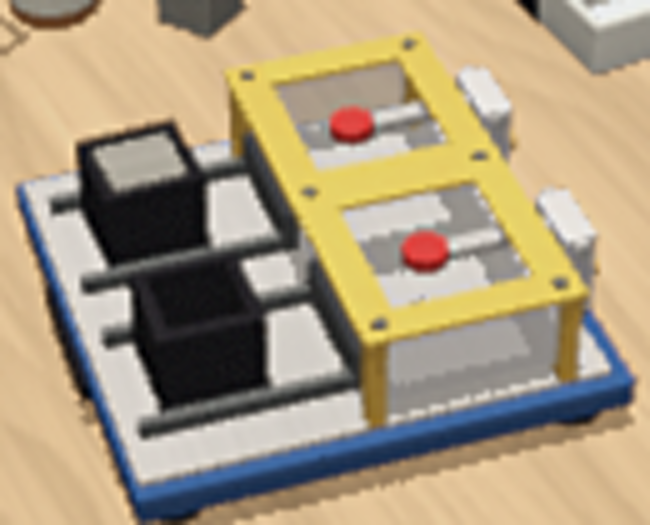

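The left mould has the grey fill, so the left bay is the target. From these crops I can read the knob, window, guard and mould corners in both views, and I'll now turn them into positions.

```bash
cat >h.py <<'E'
import numpy as np,cv2
from bench import get_calibration
def ray(n,px,z):
    c=get_calibration(n);T=c["world_from_camera"]
    p=cv2.undistortPoints(np.float64(px).reshape(-1,1,2),c["mtx"],c["D"])[:,0]
    d=np.c_[p,np.ones(len(p))]@T[:3,:3].T
    return T[:3,3]+d*((z-T[2,3])/d[:,2])[:,None]
def crop(n,p): return (np.float64(p)+.5)/5-.5+np.array({"top":(182,132),"side":(190,140)}[n])
E
python3 - <<'E'
from h import *
np.set_printoptions(precision=4,suppress=True)
def f(l,n,p,z,c=True):
    r=ray(n,crop(n,p),z)[:,:2];print(l,n,r.tolist() and np.round(r,4).tolist(),"mean",r.mean(0))
    if len(r)==4:
        v=r-r[[1,2,3,0]];print("  len",np.hypot(*v.T)," ang",np.degrees(np.arctan2(v[:,1],v[:,0])))
f("guard","top",[(92,66),(581,121),(550,356),(66,297)],.115)
f("guard","side",[(420,37),(587,292),(372,340),(229,70)],.115)
f("deck","top",[(85,28),(580,88),(522,580),(27,522)],.045)
f("winL","top",[(130,113),(298,133),(283,280),(115,262)],.115)
f("winL","side",[(405,58),(445,147),(312,168),(272,85)],.115)
f("knobL","top",[(195,201)],.107);f("knobL","side",[(352,121)],.107)
f("mould","top",[(164,436)],.104);f("mould","side",[(141,163)],.104)
f("rim","side",[(172,122),(205,172),(103,198),(78,145)],.107)
f("strip ends","top",[(95,510),(233,527),(319,537),(455,553)],.057)
f("barside? strips","side",[(55,203),(88,285),(107,337),(145,428)],.057)
E
```

```text
guard top [[0.7346, 0.1411], [0.6969, -0.1488], [0.5576, -0.1271], [0.5978, 0.1581]] mean [0.6467 0.0058]
  len [0.2923 0.1409 0.288  0.1379]  ang [ 82.5807  -8.8413 -98.0087 172.9108]
guard side [[0.7342, 0.1314], [0.6976, -0.1482], [0.5642, -0.1287], [0.6027, 0.155]] mean [0.6497 0.0024]
  len [0.2821 0.1348 0.2863 0.1336]  ang [ 82.533   -8.3392 -97.7219 169.8316]
deck top [[0.7701, 0.1546], [0.7267, -0.1581], [0.4172, -0.1146], [0.4595, 0.1951]] mean [0.5934 0.0193]
  len [0.3157 0.3125 0.3125 0.3132]  ang [ 82.0869  -8.0011 -97.7887 172.5776]
winL top [[0.7062, 0.1188], [0.6925, 0.0195], [0.6055, 0.0298], [0.6179, 0.1289]] mean [0.6555 0.0743]
  len [0.1003 0.0876 0.0998 0.0888]  ang [ 82.1533  -6.7824 -97.1634 173.5231]
winL side [[0.7136, 0.1142], [0.6904, 0.0152], [0.605, 0.0339], [0.6209, 0.1266]] mean [0.6575 0.0724]
  len [0.1017 0.0874 0.094  0.0936]  ang [ 76.7936 -12.3676 -99.7401 172.3783]
knobL top [[0.6538, 0.0817]] mean [0.6538 0.0817]
knobL side [[0.6549, 0.0766]] mean [0.6549 0.0766]
mould top [[0.5144, 0.1026]] mean [0.5144 0.1026]
mould side [[0.5156, 0.1012]] mean [0.5156 0.1012]
rim side [[0.5495, 0.129], [0.5469, 0.0704], [0.4788, 0.075], [0.4854, 0.1336]] mean [0.5152 0.102 ]
  len [0.0586 0.0683 0.059  0.0643]  ang [ 87.4459  -3.9084 -96.4072 175.8434]
strip ends top [[0.4673, 0.1507], [0.4552, 0.0653], [0.448, 0.0121], [0.4363, -0.0721]] mean [0.4517 0.039 ]
  len [0.0862 0.0537 0.085  0.2249]  ang [ 81.9476  82.266   82.1185 -97.9118]
barside? strips side [[0.4696, 0.1447], [0.4576, 0.0571], [0.4494, 0.0056], [0.4386, -0.0798]] mean [0.4538 0.0319]
  len [0.0884 0.0521 0.0861 0.2266]  ang [ 82.2178  80.9734  82.7506 -97.8658]
```

Call:
send_rows:
  rows:
    - {"x": 13,"y": -25.5,"z": -3,"roll": 0.43,"hand": 30}
    - {"x": 13,"y": -25.5,"z": -3,"roll": 0.43}
    - {"x": 13,"y": -25.5,"z": -3,"roll": 0.43}
    - {"x": 13,"y": -25.5,"z": -3,"roll": 0.43}
    - {"x": 13,"y": -25.5,"z": -3,"roll": 0.43}
    - {"x": 13,"y": -25.5,"z": -3,"roll": 0.43}
    - {"x": 13,"y": -25.5,"z": -3,"roll": 0.43}
    - {"x": 13,"y": -25.5,"z": -3,"roll": 0.43}
    - {"x": 13,"y": -25.5,"z": -3,"roll": 0.43}
    - {"x": 13,"y": -25.5,"z": -3,"roll": 0.43}

```text
schema error: expected keys hand, x, y, z, roll
```

Call:
send_rows:
  rows:
    - {"x": 13,"y": -25.5,"z": -3,"roll": 0.43,"hand": 30}
    - {"x": 13,"y": -25.5,"z": -3,"roll": 0.43}
    - {"x": 13,"y": -25.5,"z": -3,"roll": 0.43}
    - {"x": 13,"y": -25.5,"z": -3,"roll": 0.43}
    - {"x": 13,"y": -25.5,"z": -3,"roll": 0.43}
    - {"x": 13,"y": -25.5,"z": -3,"roll": 0.43}
    - {"x": 13,"y": -25.5,"z": -3,"roll": 0.43}
    - {"x": 13,"y": -25.5,"z": -3,"roll": 0.43}
    - {"x": 13,"y": -25.5,"z": -3,"roll": 0.43}
    - {"x": 0,"y": 0}

```text
schema error: expected keys hand, x, y, z, roll
```

All keys are needed in every row.

Call:
send_rows:
  rows:
    - {"x": 13,"y": -25.5,"z": -3,"roll": 0.43,"hand": 30}
    - {"x": 13,"y": -25.5,"z": -3,"roll": 0.43,"hand": 30}
    - {"x": 13,"y": -25.5,"z": -3,"roll": 0.43,"hand": 30}
    - {"x": 13,"y": -25.5,"z": -3,"roll": 0.43,"hand": 30}
    - {"x": 13,"y": -25.5,"z": -3,"roll": 0.43,"hand": 30}
    - {"x": 13,"y": -25.5,"z": -3,"roll": 0.43,"hand": 30}
    - {"x": 13,"y": -25.5,"z": -3,"roll": 0.43,"hand": 30}
    - {"x": 13,"y": -25.5,"z": -3,"roll": 0.43,"hand": 30}
    - {"x": 13,"y": -25.5,"z": -3,"roll": 0.43,"hand": 30}
    - {"x": 13,"y": -25.5,"z": -3,"roll": 0.43,"hand": 30}

```text
time: 1.1
position: [0.3154, 0.3667, 0.2618]
tool_rot: [-0.335, -3.123, 0.001]
ft_force: [0.3, 0.1, -0.6]
grip_width: 0.353
grip_force: 0.0
```

Call:
send_rows:
  rows:
    - {"x": 13,"y": -25.5,"z": -3,"roll": 0.43,"hand": 30}
    - {"x": 13,"y": -25.5,"z": -3,"roll": 0.43,"hand": 30}
    - {"x": 13,"y": -25.5,"z": -3,"roll": 0.43,"hand": 30}
    - {"x": 13,"y": -25.5,"z": -3,"roll": 0.43,"hand": 30}
    - {"x": 13,"y": -25.5,"z": -3,"roll": 0.43,"hand": 30}
    - {"x": 13,"y": -25.5,"z": -3,"roll": 0.43,"hand": 30}
    - {"x": 13,"y": -25.5,"z": -3,"roll": 0.43,"hand": 30}
    - {"x": 13,"y": -25.5,"z": -3,"roll": 0.43,"hand": 30}
    - {"x": 13,"y": -25.5,"z": -3,"roll": 0.43,"hand": 30}
    - {"x": 0,"y": 0,"z": 0,"roll": 0,"hand": 30}

```text
time: 2.1
position: [0.4333, 0.1346, 0.2348]
tool_rot: [-0.239, -3.132, 0.003]
ft_force: [-0.4, -0.8, 0.1]
grip_width: 0.345
grip_force: 0.0
```

Call:
send_rows:
  rows:
    - {"x": 3,"y": -7.3,"z": 0,"roll": 0.3,"hand": 30}
    - {"x": 3,"y": -7.3,"z": 0,"roll": 0.3,"hand": 30}
    - {"x": 3,"y": -7.4,"z": 0,"roll": 0.2,"hand": 30}
    - {"x": 0,"y": 0,"z": -20,"roll": 0,"hand": 30}
    - {"x": 0,"y": 0,"z": -20,"roll": 0,"hand": 30}
    - {"x": 0,"y": 0,"z": -20,"roll": 0,"hand": 30}
    - {"x": 0,"y": 0,"z": -20,"roll": 0,"hand": 30}
    - {"x": 0,"y": 0,"z": -12,"roll": 0,"hand": 30}
    - {"x": 0,"y": 0,"z": -8,"roll": 0,"hand": 30}
    - {"x": 0,"y": 0,"z": 0,"roll": 0,"hand": 30}

```text
time: 3.1
position: [0.4407, 0.1165, 0.1346]
tool_rot: [-0.207, -3.134, 0.001]
ft_force: [0.7, 0.0, 0.2]
grip_width: 0.34
grip_force: 0.0
```

```bash
python3 - <<'E'
from bench import *
import cv2
cv2.imwrite("pics/s1.png",cv2.resize(get_image("side")[100:250,150:320],None,fx=4,fy=4,interpolation=cv2.INTER_CUBIC))
E
```

```text
(no output)
```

View pics/s1.png

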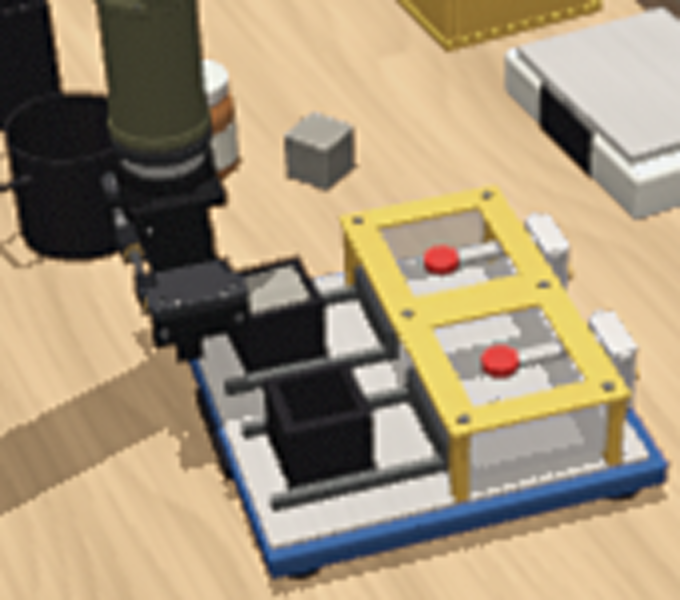

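The gripper is behind the left mould (about (280,310) in the crop), just short of its face and clear of the empty mould and the guard. I'll push along the lane, correcting a few mm sideways.

Call:
send_rows:
  rows:
    - {"x": 5,"y": -2.7,"z": 0,"roll": 0,"hand": 30}
    - {"x": 5,"y": -2.7,"z": 0,"roll": 0,"hand": 30}
    - {"x": 5,"y": -2.7,"z": 0,"roll": 0,"hand": 30}
    - {"x": 5,"y": -0.7,"z": 0,"roll": 0,"hand": 30}
    - {"x": 5,"y": -0.7,"z": 0,"roll": 0,"hand": 30}
    - {"x": 5,"y": -0.7,"z": 0,"roll": 0,"hand": 30}
    - {"x": 5,"y": -0.7,"z": 0,"roll": 0,"hand": 30}
    - {"x": 5,"y": -0.7,"z": 0,"roll": 0,"hand": 30}
    - {"x": 5,"y": -0.7,"z": 0,"roll": 0,"hand": 30}
    - {"x": 5,"y": -0.7,"z": 0,"roll": 0,"hand": 30}

```text
time: 4.15
position: [0.4886, 0.1046, 0.1349]
tool_rot: [-0.205, -3.128, -0.0]
ft_force: [-9.3, 1.7, 7.8]
grip_width: 0.348
grip_force: 5.0
```

Call:
send_rows:
  rows:
    - {"x": 5,"y": -0.7,"z": 0,"roll": 0,"hand": 30}
    - {"x": 5,"y": -0.7,"z": 0,"roll": 0,"hand": 30}
    - {"x": 4,"y": -0.6,"z": 0,"roll": 0,"hand": 30}
    - {"x": 3,"y": -0.4,"z": 0,"roll": 0,"hand": 30}

```text
time: 4.55
position: [0.5058, 0.1021, 0.1349]
tool_rot: [-0.205, -3.128, -0.0]
ft_force: [-10.8, 2.2, 8.1]
grip_width: 0.347
grip_force: 5.1
```

Call:
send_rows:
  rows:
    - {"x": 3,"y": -0.4,"z": 0,"roll": 0,"hand": 30}
    - {"x": 3,"y": -0.4,"z": 0,"roll": 0,"hand": 30}
    - {"x": 2,"y": -0.3,"z": 0,"roll": 0,"hand": 30}
    - {"x": 0,"y": 0,"z": 0,"roll": 0,"hand": 30}

```text
time: 4.95
position: [0.5141, 0.101, 0.1349]
tool_rot: [-0.206, -3.129, -0.0]
ft_force: [-8.3, 0.9, 5.8]
grip_width: 0.35
grip_force: 3.9
```

Call:
send_rows:
  rows:
    - {"x": 2,"y": -0.3,"z": 0,"roll": 0,"hand": 30}
    - {"x": 0,"y": 0,"z": 0,"roll": 0,"hand": 30}

```text
time: 5.15
position: [0.5157, 0.1007, 0.1349]
tool_rot: [-0.205, -3.128, -0.001]
ft_force: [-10.0, 1.1, 6.9]
grip_width: 0.347
grip_force: 4.6
```

Call:
send_rows:
  rows:
    - {"x": 2,"y": -0.3,"z": 0,"roll": 0,"hand": 30}
    - {"x": 0,"y": 0,"z": 0,"roll": 0,"hand": 30}

```text
time: 5.35
position: [0.5159, 0.1007, 0.1349]
tool_rot: [-0.205, -3.123, -0.0]
ft_force: [-15.1, 2.0, 12.7]
grip_width: 0.347
grip_force: 7.6
```

Call:
send_rows:
  rows:
    - {"x": 2,"y": -0.3,"z": 0,"roll": 0,"hand": 30}
    - {"x": 0,"y": 0,"z": 0,"roll": 0,"hand": 30}
    - {"x": 0,"y": 0,"z": 0,"roll": 0,"hand": 30}

```text
time: 5.65
position: [0.5162, 0.1008, 0.1348]
tool_rot: [-0.204, -3.119, -0.001]
ft_force: [-20.7, 1.6, 17.1]
grip_width: 0.349
grip_force: 10.4
```

```bash
python3 - <<'E'
from bench import *
import cv2
cv2.imwrite("pics/s2.png",cv2.resize(get_image("side")[130:250,180:320],None,fx=5,fy=5,interpolation=cv2.INTER_CUBIC))
E
```

```text
(no output)
```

View pics/s2.png

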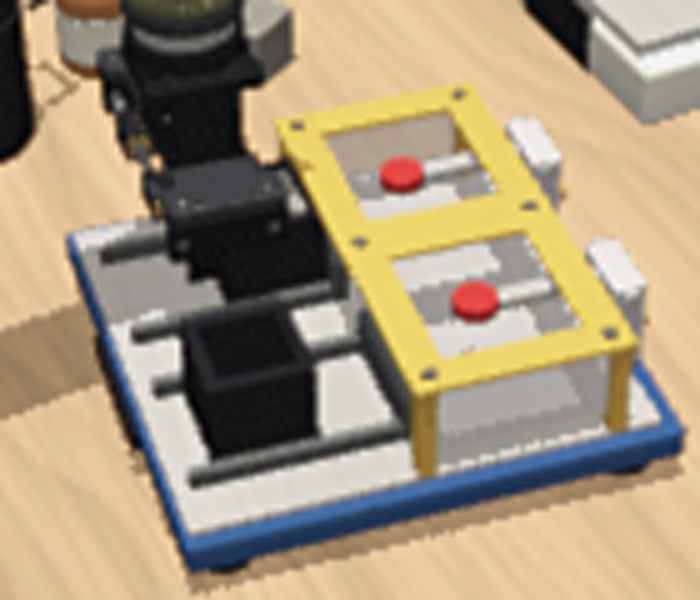

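The mould is home: the gripper's face is at the predicted home position, and the force climbs with no further travel. Now I'll back off, rise and close the fingers.

Call:
send_rows:
  rows:
    - {"x": -4,"y": 0.5,"z": 0,"roll": 0,"hand": 30}
    - {"x": -6,"y": 0.8,"z": 0,"roll": 0,"hand": 30}
    - {"x": -10,"y": 1.4,"z": 0,"roll": 0,"hand": 30}
    - {"x": -10,"y": 1.4,"z": 0,"roll": 0,"hand": 30}
    - {"x": 0,"y": 0,"z": 20,"roll": 0,"hand": 0}
    - {"x": 0,"y": 0,"z": 25,"roll": 0,"hand": 0}
    - {"x": 0,"y": 0,"z": 25,"roll": 0,"hand": 0}
    - {"x": 0,"y": 0,"z": 20,"roll": 0,"hand": 0}
    - {"x": 10,"y": -1,"z": 0,"roll": 0,"hand": 0}
    - {"x": 20,"y": -3,"z": 0,"roll": 0,"hand": 0}

```text
time: 6.7
position: [0.5219, 0.0999, 0.2256]
tool_rot: [0.205, 3.134, 0.003]
ft_force: [-0.5, -0.8, -0.5]
grip_width: 0.007
grip_force: 0.0
```

Call:
send_rows:
  rows:
    - {"x": 25,"y": -3,"z": 0,"roll": 0,"hand": 0}
    - {"x": 25,"y": -3,"z": 0,"roll": 0,"hand": 0}
    - {"x": 25,"y": -3,"z": 0,"roll": 0,"hand": 0}
    - {"x": 25,"y": -3,"z": 0,"roll": 0,"hand": 0}
    - {"x": 20,"y": -3,"z": 0,"roll": 0,"hand": 0}
    - {"x": 10,"y": -1,"z": 0,"roll": 0,"hand": 0}
    - {"x": 0,"y": 0,"z": 0,"roll": 0,"hand": 0}
    - {"x": 0,"y": 0,"z": 0,"roll": 0,"hand": 0}

```text
time: 7.5
position: [0.6514, 0.0833, 0.2246]
tool_rot: [-0.208, -3.133, 0.0]
ft_force: [-0.0, 0.2, 0.3]
grip_width: 0.003
grip_force: 0.0
```

```bash
python3 - <<'E'
from bench import *
import cv2
b=get_image("top"); cv2.imwrite("pics/t3.png",cv2.resize(b[132:252,182:302],None,fx=5,fy=5,interpolation=cv2.INTER_CUBIC))
E
```

```text
(no output)
```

View pics/t3.png

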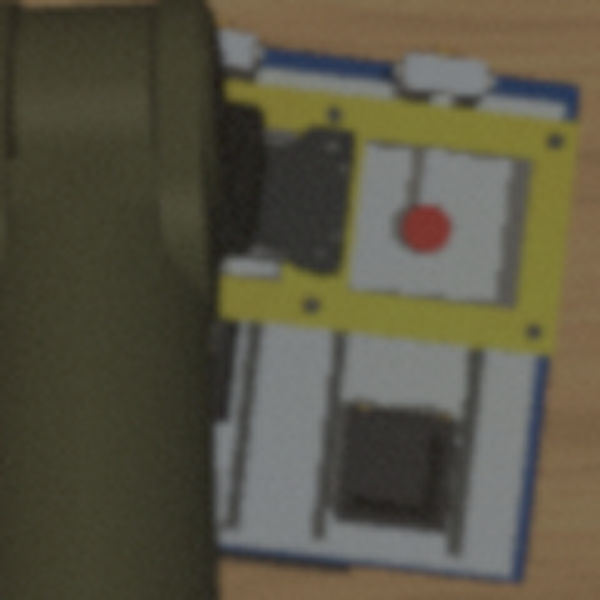

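The arm hides the left window, but the bench, the empty mould and the right lever are unchanged, with the right knob still at (427,229). I'll descend over the left knob.

Call:
send_rows:
  rows:
    - {"x": 2,"y": -2,"z": 0,"roll": 0,"hand": 0}
    - {"x": 1.5,"y": -2,"z": 0,"roll": 0,"hand": 0}
    - {"x": 0,"y": 0,"z": -15,"roll": 0,"hand": 0}
    - {"x": 0,"y": 0,"z": -15,"roll": 0,"hand": 0}
    - {"x": 0,"y": 0,"z": -8,"roll": 0,"hand": 0}
    - {"x": 0,"y": 0,"z": 0,"roll": 0,"hand": 0}

```text
time: 8.15
position: [0.6543, 0.0794, 0.1845]
tool_rot: [-0.207, -3.131, 0.002]
ft_force: [0.0, 0.3, 0.6]
grip_width: 0.009
grip_force: 0.0
```

```bash
python3 - <<'E'
from bench import *
import cv2
b=get_image("side"); cv2.imwrite("pics/s4.png",cv2.resize(b[130:250,180:320],None,fx=5,fy=5,interpolation=cv2.INTER_CUBIC))
E
```

```text
(no output)
```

View pics/s4.png

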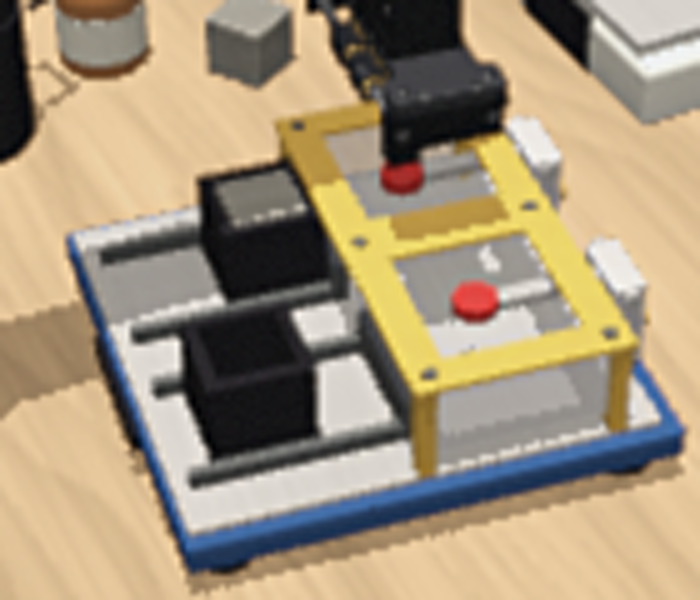

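The mould stands home against the bar (about (265,230)), and the fingertips are right above the left knob (402,175), well inside the window. Now I'll press.

Call:
send_rows:
  rows:
    - {"x": 0,"y": 0,"z": -4,"roll": 0,"hand": 0}
    - {"x": 0,"y": 0,"z": -4,"roll": 0,"hand": 0}
    - {"x": 0,"y": 0,"z": -4,"roll": 0,"hand": 0}
    - {"x": 0.5,"y": 0,"z": -4,"roll": 0,"hand": 0}
    - {"x": 0.5,"y": 0,"z": -4,"roll": 0,"hand": 0}
    - {"x": 1,"y": 0,"z": -4,"roll": 0,"hand": 0}
    - {"x": 1,"y": 0,"z": -4,"roll": 0,"hand": 0}

```text
time: 8.9
position: [0.6582, 0.0793, 0.1588]
tool_rot: [-0.207, -3.133, -0.0]
ft_force: [-5.3, 0.1, 3.6]
grip_width: 0.002
grip_force: 2.0
```

Call:
send_rows:
  rows:
    - {"x": 1,"y": 0,"z": -2,"roll": 0,"hand": 0}
    - {"x": 0,"y": 0,"z": -2,"roll": 0,"hand": 0}
    - {"x": 0,"y": 0,"z": 0,"roll": 0,"hand": 0}

```text
time: 9.2
position: [0.6598, 0.0793, 0.1549]
tool_rot: [0.208, 3.134, -0.0]
ft_force: [-1.2, 0.0, 1.0]
grip_width: 0.003
grip_force: 0.5
```

Call:
send_rows:
  rows:
    - {"x": 0,"y": 0,"z": -2,"roll": 0,"hand": 0}
    - {"x": 0,"y": 0,"z": 0,"roll": 0,"hand": 0}

```text
time: 9.4
position: [0.6602, 0.0792, 0.1534]
tool_rot: [0.208, 3.133, 0.0]
ft_force: [-0.7, 0.1, 2.1]
grip_width: 0.007
grip_force: 0.9
```

Call:
send_rows:
  rows:
    - {"x": 0,"y": 0,"z": -2,"roll": 0,"hand": 0}
    - {"x": 0,"y": 0,"z": 0,"roll": 0,"hand": 0}

```text
time: 9.6
position: [0.6603, 0.0792, 0.1529]
tool_rot: [0.207, 3.133, 0.001]
ft_force: [-3.9, -0.0, 7.9]
grip_width: 0.005
grip_force: 4.3
```

Call:
send_rows:
  rows:
    - {"x": 0,"y": 0,"z": -2,"roll": 0,"hand": 0}
    - {"x": 0,"y": 0,"z": 0,"roll": 0,"hand": 0}

```text
time: 9.8
position: [0.6604, 0.0792, 0.1525]
tool_rot: [0.208, 3.133, 0.002]
ft_force: [-6.6, -0.5, 15.5]
grip_width: 0.008
grip_force: 8.2
```

Call:
send_rows:
  rows:
    - {"x": 0,"y": 0,"z": -2,"roll": 0,"hand": 0}
    - {"x": 0,"y": 0,"z": 0,"roll": 0,"hand": 0}

```text
time: 10.0
position: [0.6605, 0.0791, 0.1522]
tool_rot: [0.208, 3.132, 0.003]
ft_force: [-8.9, -1.3, 23.7]
grip_width: 0.009
grip_force: 12.2
```

The lever is on its stop: the force reached 24 N with the tip stationary. I'll rise straight up and clear, then check.

Call:
send_rows:
  rows:
    - {"x": 0,"y": 0,"z": 5,"roll": 0,"hand": 0}
    - {"x": 0,"y": 0,"z": 10,"roll": 0,"hand": 0}
    - {"x": 0,"y": 0,"z": 20,"roll": 0,"hand": 0}
    - {"x": 0,"y": 0,"z": 30,"roll": 0,"hand": 0}
    - {"x": 0,"y": 0,"z": 30,"roll": 0,"hand": 0}
    - {"x": 0,"y": 0,"z": 30,"roll": 0,"hand": 0}
    - {"x": 0,"y": 0,"z": 0,"roll": 0,"hand": 0}
    - {"x": 0,"y": 0,"z": 0,"roll": 0,"hand": 0}

```text
time: 10.8
position: [0.6601, 0.0793, 0.2729]
tool_rot: [0.207, 3.133, 0.001]
ft_force: [-0.2, 0.2, -1.5]
grip_width: 0.01
grip_force: 0.0
```

```bash
python3 - <<'E'
from bench import *
import cv2
b=get_image("side"); cv2.imwrite("pics/s5.png",cv2.resize(b[130:250,180:320],None,fx=5,fy=5,interpolation=cv2.INTER_CUBIC))
E
```

```text
(no output)
```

View pics/s5.png

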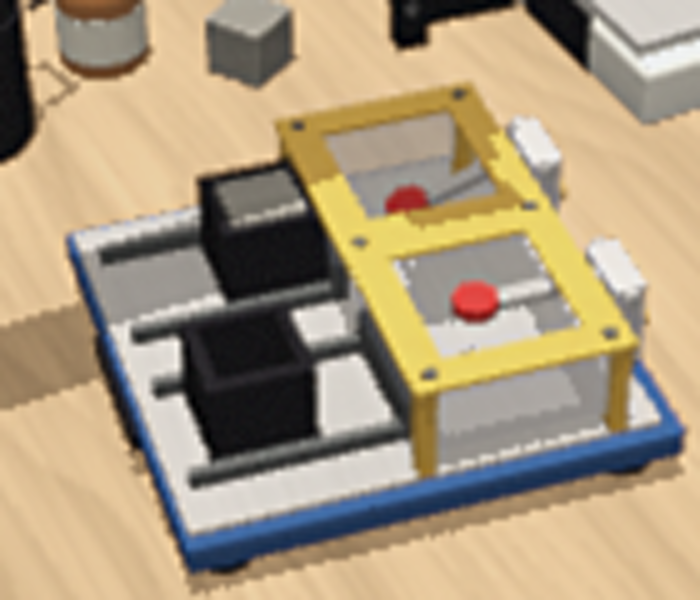

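The left knob is now down at (408,200), the right one is still up at (475,300), the mould is home and the gripper is clear. I'll hand it in.

```bash
python3 -c "from bench import *;print(close_job())"
```

```text
the job is handed in; nothing more can be done
None
```

The job is handed in (no verdict came back): the filled mould is home against the left bay's stop bar, that bay's lever is pressed down to its stop, and the last pictures show the empty mould and right lever unmoved and the gripper clear of the guard.

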